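Release and open the leak-test chamber

ROBOT

A 7-joint arm with a two-finger parallel gripper is mounted at the origin on a cart in front of the work surface, level with it; the furniture and walls round the work are solid. World frame = base frame: x ahead of the robot, y to its left, z up, the work surface at z = 0. Lengths are in mm, angles in rad, forces in N, time in s.
With the tool pointing down it reaches from about 425 to 875 mm from the base axis. Payload 4.7 kg.
Tool frame: the origin (TCP) lies between the finger pads; the fingertips stand 25 mm ahead of it and the grasp point (between the pads) lies 6 mm ahead of it; z points along the fingers, y is the line along which they close (so a half turn about z gives the same grasp; the last joint's range is limited). The gripper opens to 85 mm and grips with 20 to 120 N. Pads are 22 mm wide; open, the fingers measure 114 mm over their backs; the gripper's body (76 mm by 85 mm) begins 54 mm behind the grasp point. The pads swing forward as they close: fully open they stand 13 mm farther back than shut.
Start: joints at [-1.286, 0.321, -0.07, 1.45, 0.023, 1.371, -0.057], TCP at [173.901, 626.323, 256.349] pointing down, gripper open.
Joint ranges: [-2.86, 2.86], [-0.3, 2.09], [-1.38, 1.24], [0.06, 2.45], [-1.56, 4.7], [0.09, 2.05], [-2.69, 2.69]. Speed limits (rad/s): [2.57, 2.57, 3.14, 3.14, 3.14, 3.14, 3.14].

INTERFACE

Orientations are given as a rotation vector (axis times angle).
In Python, from rig import ctrl, cams, order gives the robot as it stands. The module is installed in compiled form; this text tells all that it offers.
- The arm moves only by the tool jog_arm, never from a script. Its argument "commands" is a list of rows, each a list of 7 numbers: the turn, a rotation vector about the tool's x, y, z in rad, then the shift along the tool's x, y, z in mm, then the opening in per cent of the stroke, from 0 (shut) to 100 (fully open). In form: [[rx, ry, rz, dx, dy, dz, fingers], ...]. A call has 1 to 5 rows; each row shifts and turns the commanded pose from where the row before left it, along the tool's axes as they then stand; what a row does not reach is not made up. A row lasts 1/8 s, in which the tool goes at most 62.5 mm and 10.7 degrees, less where a joint would pass 70% of its speed; a pose out of reach is approached as far as the arm can. A call with a gripper value outside its range is refused whole. The fingers move at their own pace and stop on an object; "newtons" is the grip in N (left out, the last holds). Time passes only in rows, so rows that do not move let the fingers close. It gives the time, the measured TCP pose, the force, the opening and the grip force at its end, in the units of the state.
- ctrl.get_obs(): the state, without advancing time (a new reading comes with each control period).
- cams.grab_frame(name): name is "scene" or "side" or "wrist"; returns the picture (420x560x3 uint8, blue, green, red); there is no depth.
- cams.camera_model(name): a dict with "fx", "fy", "cx", "cy" (pixels), "dist" ([k1, k2, p1, p2, k3] as OpenCV has them; the pictures are not rectified), "world_to_cam" (4x4, takes a point from world to camera coordinates). Camera axes: x right, y down, z forward; pixel columns grow to the right and rows downward; lengths in mm; the calibration is good to about 2 mm. A picture is of the moment at which its call begins: read the wrist's pose just before it. camera_model takes no time and is no camera call; for the wrist camera it gives the pose at the moment of the call.
- order.close_job(): hands the job in; it is judged then, once.
The state is a dict: "time": time; "joint_pos": joint angles; "joint_velocities": joint speeds; "joint_efforts": joint torques, N m; "tool_pos": TCP position; "ee_rot": TCP orientation; "ft_force": force on the tool from outside, world axes, zero at the start; "torque": the same for the moment, N m; "width": opening from 0.0 (shut) to 1.0 (fully open); "gripper_force": force on a finger pad.
Only numpy, scipy, OpenCV 4.12 (cv2) and the standard library are available. Lean on these libraries where they do the work, as an engineer would, in place of code of your own. Each camera call takes 0.05 s, during which the arm holds its last target. There are 200 camera calls.

TASK

The leak test is over: of the two chambers with clear lids, open the one that has a block in it. Without gripping anything, press its front release tab down with the fingertips until the lid springs up, let go of the tab, then gently push the lid back until it rests fully open against its stop. Leave the block in its pocket, the empty chamber shut and everything round about as it is, and do not lift, tilt or shove the chambers along.

Things in the scene. Friction and masses are not known exactly. Their poses are not given: they have to be found in the camera images.
- chamber_a: leak-test chamber with the tested block in its pocket, loose (1.8 kg) on a steel foot plate 166 x 106 mm: aluminium body 110 x 96 mm, top 48 mm up, clear hinged lid. Origin on the table under the middle of the body; x points from its front (black release tab) to its hinge. Pocket 50 x 56 mm, 22 mm deep, middle at x = -12 mm. An air port stands out 30 mm from its -y side
- chamber_b: a second chamber, the same in every part and with the same origin and axes, but its pocket is empty. Which of the two stands left or right changes
- block: tested block: aluminium with a round recess and a red seal, 44 x 50 x 18 mm, lying loose in the pocket of chamber_a under the clear lid, its underside 26 mm above the table; origin in the middle of its underside
- chamber_a_tab_top (a point): point to press: on top of the black ribbed paddle of chamber_a's release tab, 95 mm in front of its origin, 35 mm above the table; moves with the tab. The paddle is 30 mm wide and 44 mm long, the point 13 mm from its free end. 27 mm behind the point, towards the lid, stands the hook's front face, up to 57 mm above the table
- chamber_a_tab (a joint): angle of that tab in rad: 0 at rest (hook over the lid's front lip), 0.36 fully down. It tips down about a pivot 34 mm behind the point; the lid comes free at about 0.26 rad, 9 mm down at the point (12 mm fully down). Its spring takes 2 N to start, 6 N fully down; let go, it springs back
- chamber_a_lid_edge (a point): middle of the front edge of chamber_a's lid, half-way through its thickness, 113 mm from the hinge axis; moves with the lid. The lid is a clear plate 104 x 92 mm, 8 mm thick, 0.12 kg; a steel lip stands out 9 mm in front of the point
- chamber_a_hinge (a point): middle of the hinge axis of chamber_a's lid, 60 mm behind the chamber's origin, 53 mm above the table; the axis is level, along the chamber's y
- chamber_a_lid (a joint): opening angle of that lid in rad: 0 shut, about 0.40 where its spring plunger holds it up after release, 1.57 upright, 1.92 fully open against its stop. Let go below upright it falls back on to the plunger; beyond upright it falls against the stop and stays. Pushing it takes about 2 N at the front edge; 8 N against the stop may tip the chamber
- chamber_b_lid (a joint): opening angle of the other chamber's lid in rad, 0 shut and latched
- waiting_block_1: aluminium test block, 44 x 50 x 18 mm, standing on the table in front of the chambers, waiting its turn; origin in the middle of its underside
- waiting_block_2: a second such aluminium test block on the table, 44 x 50 x 18 mm; origin in the middle of its underside
- screwdriver: screwdriver with a yellow handle, 25 x 168 x 24 mm, lying on the table in front; origin in the middle of its underside
- caliper: steel caliper, 72 x 205 x 12 mm, lying on the table in front; origin in the middle of its underside
- marker: marker pen, 16 x 125 x 17 mm, lying on the table between the two chambers; origin in the middle of its underside
- tape_roll: roll of blue tape lying flat, 71 mm across, 23 mm high, at the left; origin in the middle of its underside
- oil_bottle: squeeze oil bottle, 41 mm across, 125 mm high, standing behind the chambers; origin in the middle of its underside
- nest: aluminium cylinder with a small brass port, 47 mm across, 51 mm high, standing behind at the right; origin in the middle of its underside

How it is judged (in metres and radians):
On the way, in this order (a step that is already met when the one before it is completed fails the run):
1. the release tab of the chamber with the block is pressed down (value of joint chamber_a_tab above 0.2 rad), for 0.05 s.
2. the tab has been let go and the lid stands up on its spring plunger or higher (value of joint chamber_a_tab below 0.08 rad and value of joint chamber_a_lid above 0.3 rad), for 0.2 s.
At the end, for the whole second after the job is handed in: The lid of the chamber with the block rests fully open against its stop (over 1.85 of 1.92 rad), its tab is up, the block lies in its pocket, that chamber stands flat and at rest, and the other chamber's lid is shut (under 0.03 rad) (value of joint chamber_a_lid above 1.85 rad and value of joint chamber_b_lid below 0.03 rad and value of joint chamber_a_tab below 0.08 rad and x of block in the frame of chamber_a between -0.024 and 0 m and y of block in the frame of chamber_a between -0.012 and 0.012 m and z of block in the frame of chamber_a below 0.031 m and angle between chamber_a's own z axis and vertical below 0.03 rad and linear speed of each of chamber_a, block below 0.01 m/s); the robot touches nothing.
It fails at once if the empty chamber's lid comes open (value of joint chamber_b_lid above 0.1 rad).
It fails at once if a chamber is lifted, tilted or shoved more than 20 mm (distance of any of chamber_a, chamber_b from where it was at the start of the episode above 0.02 m or height (world z) of any of chamber_a, chamber_b above 0.008 m or angle between any of chamber_a, chamber_b's own z axis and vertical above 0.12 rad).
It fails at once if a chamber, its tab or its lid is gripped or pressed hard (contact force between the fingers and chamber_a above 35 N or contact force between the fingers and chamber_b above 35 N).
It fails at once if the block is lifted out of its pocket (z of block in the frame of chamber_a above 0.034 m).
It fails at once if a bystander is lifted or moved more than 25 mm (distance of any of waiting_block_1, waiting_block_2, screwdriver, caliper, marker, tape_roll, oil_bottle, nest from where it was at the start of the episode above 0.025 m).
It also fails if it takes over 42 s, if anything falls off the work surface, if the arm or the gripper's body presses on something with over 40 N, if the wrist force passes 120 N, or if a joint passes its speed limit or range.

## Working session

There is one attempt and no reset: what is moved stays moved. The work goes in short steps, Python scripts to look and compute and a tool call to move; the robot and the scene stay as the last step left them, time stands still between calls to the robot, and variables do not carry over. Pictures are saved under pics/ and viewed, at most 10 in all, crops included, and the job is handed in when it is done.

Besides the shell and the picture viewer there is one more tool, called after "Request:" as name(argument=value, ...) on one line, values as JSON. jog_arm: Moves the arm, as the interface text tells. Its arguments: {"type":"object","properties":{"commands":{"type":"array","items":{"type":"array","items":{"type":"number"}}},"newtons":{"type":"number"}},"required":["commands"]}

```bash
mkdir -p pics; python3 - <<'E'
from rig import ctrl,cams
import cv2
o=ctrl.get_obs();print({k:o[k] for k in('time','tool_pos','ee_rot','ft_force','width')})
for n in('scene','side'):
    cv2.imwrite(f'pics/{n}0.png',cams.grab_frame(n)); m=cams.camera_model(n); print(n,m)
E
```

```text
{'time': 0.0, 'tool_pos': array([173.79934909, 625.81820297, 255.20284049]), 'ee_rot': array([-4.24068141e-01, -3.11265226e+00,  3.00463908e-03]), 'ft_force': array([-0.06100597, -0.80508929,  0.19236106]), 'width': 1.0021728787220312}
scene {'fx': 454.0424388852156, 'fy': 454.0424388852156, 'cx': 283.39852196837495, 'cy': 208.4968050336141, 'dist': array([-0.02698289,  0.        ,  0.        ,  0.        ,  0.        ]), 'world_to_cam': array([[ 7.06316945e-01, -7.07550203e-01, -2.21152294e-02,
        -3.82389091e+02],
       [-3.22870871e-01, -2.94191451e-01, -8.99558665e-01,
         2.42843372e+02],
       [ 6.29976805e-01,  6.42513891e-01, -4.36239757e-01,
         9.74570892e+02],
       [ 0.00000000e+00,  0.00000000e+00,  0.00000000e+00,
         1.00000000e+00]])}
side {'fx': 384.21635823029334, 'fy': 384.21635823029334, 'cx': 280.71852432590055, 'cy': 209.30014727779277, 'dist': array([-0.04422172,  0.        ,  0.        ,  0.        ,  0.        ]), 'world_to_cam': array([[-9.99224904e-01, -3.08081125e-02, -2.45041116e-02,
         5.59731813e+02],
       [ 1.71763279e-03,  5.87771724e-01, -8.09025000e-01,
         7.34556491e+01],
       [ 3.93273571e-02, -8.08440017e-01, -5.87263227e-01,
         9.70468222e+02],
       [ 0.00000000e+00,  0.00000000e+00,  0.00000000e+00,
         1.00000000e+00]])}
```

View pics/scene0.png

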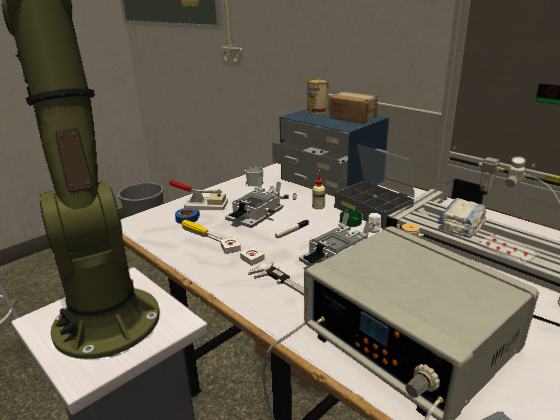

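View pics/side0.png

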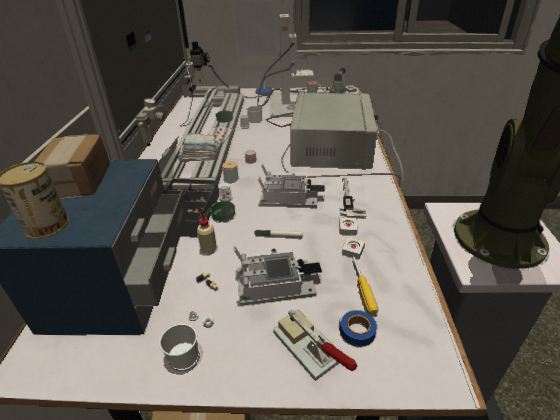

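```bash
python3 - <<'E'
import cv2,numpy as np
s=cv2.imread('pics/side0.png')
a=cv2.resize(s[235:310,225:335],None,fx=7,fy=7,interpolation=cv2.INTER_CUBIC)[:,:]
b=cv2.resize(s[165:215,250:330],None,fx=5,fy=5,interpolation=cv2.INTER_CUBIC)
cv2.imwrite('pics/a.png',a)
c=cv2.imread('pics/scene0.png')
d=cv2.resize(c[220:270,300:380],None,fx=5,fy=5,interpolation=cv2.INTER_CUBIC)
e=cv2.resize(c[180:235,215:295],None,fx=5,fy=5,interpolation=cv2.INTER_CUBIC)
out=np.zeros((525,800,3),np.uint8);out[:250,:400]=b;out[250:500,:400]=d;out[:275,400:]=e
cv2.imwrite('pics/b.png',out)
E
```

```text
(no output)
```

View pics/a.png

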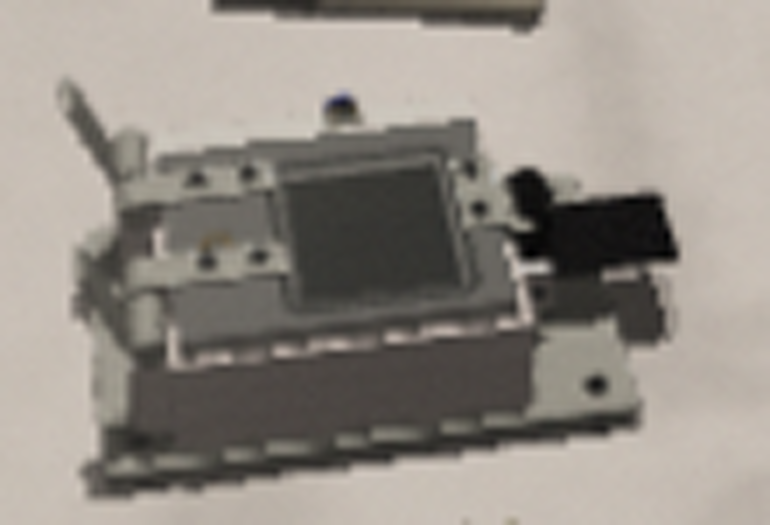

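View pics/b.png

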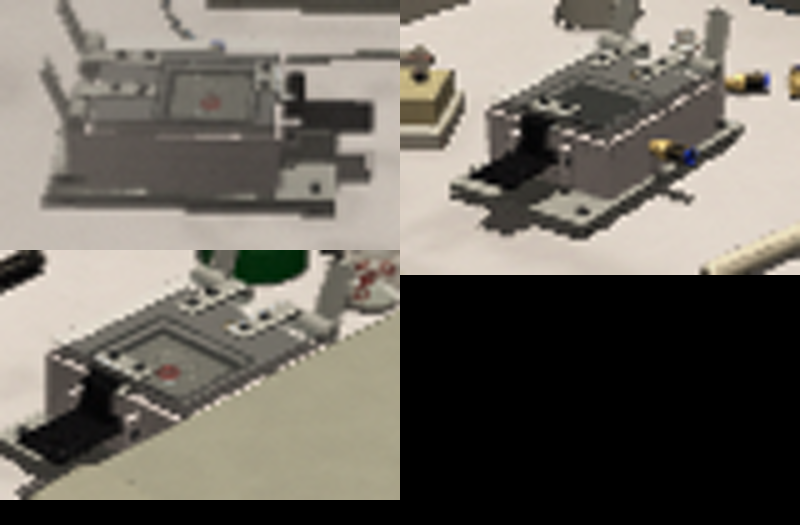

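The chamber at the right (side view ≈(290,190), scene ≈(340,243)) shows the block with the red seal. The one at the left has a dark, empty pocket. I'll measure the right-hand one.

```bash
cat > h.py <<'E'
import numpy as np,cv2
from rig import ctrl,cams
def ray(m,uv):
    K=np.array([[m['fx'],0,m['cx']],[0,m['fy'],m['cy']],[0,0,1]])
    p=cv2.undistortPoints(np.array([[uv]],float),K,m['dist'])[0,0]
    T=m['world_to_cam'];R=T[:3,:3];c=-R.T@T[:3,3]
    return c,R.T@np.array([p[0],p[1],1])
def plane(m,uv,z):
    c,d=ray(m,uv);return (c+d*(z-c[2])/d[2]).round(1)
def proj(m,P):
    K=np.array([[m['fx'],0,m['cx']],[0,m['fy'],m['cy']],[0,0,1]]);T=m['world_to_cam']
    return cv2.projectPoints(np.array(P,float).reshape(-1,3),cv2.Rodrigues(T[:3,:3])[0],T[:3,3],K,m['dist'])[0][:,0]
E
python3 - <<'E'
from h import *
M={n:cams.camera_model(n) for n in('scene','side')}
S=lambda x,y:(250+(x+.5)/5-.5,165+(y+.5)/5-.5)
C=lambda x,y:(300+(x+.5)/5-.5,220+(y-250+.5)/5-.5)
for t,z,s,c in[('seal',42,(210,103),(168,371)),('paddle mid',35,(345,116),(65,434))]:
    print(t,plane(M['side'],S(*s),z),plane(M['scene'],C(*c),z))
for t,p,z in[('lid fl',(281,133),57),('lid rl',(75,130),57),('padL tip',(372,130),35),('padR tip',(372,103),35),('plate fl',(335,214),0),('plate rl',(43,207),0)]: print(t,plane(M['side'],S(*p),z))
for t,p,z in[('lid fl',(50,352),57),('lid fr',(185,415),57),('pad l tip',(20,433),35),('pad r tip',(55,462),35),('plate tip',(0,440),6)]: print(t,plane(M['scene'],C(*p),z))
print(ctrl.get_obs()['time'])
E
```

```text
seal [ 533.2 -188.2   42. ] [ 530.3 -193.3   42. ]
paddle mid [ 454.7 -184.5   35. ] [ 457.2 -187.6   35. ]
lid fl [ 493.3 -133.3   57. ]
lid rl [ 608.  -137.1   57. ]
padL tip [ 440.  -169.6   35. ]
padR tip [ 438.2 -198.5   35. ]
plate fl [ 461.7 -135.6    0. ]
plate rl [ 629.7 -143.     0. ]
lid fl [ 484.3 -153.1   57. ]
lid fr [ 483.1 -242.    57. ]
pad l tip [ 442.7 -170.6   35. ]
pad r tip [ 434.7 -201.1   35. ]
plate tip [ 464.8 -136.     6. ]
0.1
```

```bash
cat >> h.py <<'E'
from scipy.spatial.transform import Rotation as Ro
def st():
    o=ctrl.get_obs();R=Ro.from_rotvec(o['ee_rot']).as_matrix();return o,o['tool_pos'],R
def to(P,R2=None,tip=True):
    "shift (tool axes) bringing tip (or TCP) to world P; turn needed to R2"
    o,p,R=st();q=p+R[:,2]*25*tip
    print('t',o['time'],'tip',q.round(1),'y',R[:,1].round(3),'z',R[:,2].round(3),'F',o['ft_force'].round(1),'w',round(o['width'],2))
    if P is not None: print('shift tool',(R.T@(np.array(P)-q)).round(1))
    if R2 is not None: print('turn',(Ro.from_matrix(R.T@R2)).as_rotvec().round(3))
E
python3 - <<'E'
from h import *
to(None);o,p,R=st()
T=cams.camera_model('wrist')['world_to_cam'];c=-T[:3,:3].T@T[:3,3]
print('cam in tool',R.T@(c-p), 'cam axes in tool',(T[:3,:3]@R).round(2))
E
```

```text
t 0.1 tip [173.8 625.8 230.3] y [ 0.267  0.964 -0.002] z [-0.    -0.002 -1.   ] F [ 0.7  0.6 -0.4] w 1.0
cam in tool [ 6.43908567e+01 -9.47703362e-02 -1.18601790e+02] cam axes in tool [[ 0.    1.   -0.  ]
 [-0.97 -0.   -0.26]
 [-0.26  0.    0.97]]
```

Request:
jog_arm(commands=[[0,0,0.1,-58,-8,0,0],[0,0,0.1,-58,-8,0,0],[0,0,0.1,-58,-8,0,0],[0,0,0.1,-58,-8,0,0],[0,0,0.1,-58,-8,0,0]])

```text
time: 0.72
tool_pos: [413.1, 459.2, 255.7]
ee_rot: [-1.186, -2.909, 0.001]
ft_force: [1.7, 0.1, -0.9]
width: 0.005
gripper_force: 0.0
```

Request:
jog_arm(commands=[[0,0,0.11,-58,-8,0,0],[0,0,0.11,-58,-8,0,0],[0,0,0.11,-58,-8,0,0],[0,0,0.11,-58,-8,0,0],[0,0,0.11,-58,-8,0,0]])

```text
time: 1.35
tool_pos: [536.2, 197.4, 255.9]
ee_rot: [1.932, 2.477, -0.001]
ft_force: [0.4, 1.1, -0.8]
width: 0.001
gripper_force: 0.0
```

Request:
jog_arm(commands=[[0,0,0.11,-55,-8,0,0],[0,0,0.11,-55,-8,0,0],[0,0,0.0,-50,-8,0,0],[0,0,0.0,0,0,0,0]])

```text
time: 1.85
tool_pos: [534.4, 32.8, 256.4]
ee_rot: [2.197, 2.245, -0.001]
ft_force: [0.5, 0.6, -0.3]
width: -0.0
gripper_force: 0.0
```

```bash
python3 - <<'E'
from h import *
to([448,-150,200])
cv2.imwrite('pics/w1.png',cams.grab_frame('wrist'))
E
```

```text
t 1.85 tip [534.4  32.8 231.4] y [ 1.     0.021 -0.   ] z [-0.    -0.001 -1.   ] F [ 0.5  0.6 -0.3] w -0.0
shift tool [-180.9  -90.3   31.6]
```

Request:
jog_arm(commands=[[0,0,0.03,-55,-8,0,0],[0,0,0.02,-55,-8,0,0],[0,0,0.0,-50,-8,0,0],[0,0,0.0,-43,-8,0,0],[0,0,0,0,0,0,0]])

```text
time: 2.52
tool_pos: [501.9, -167.2, 256.4]
ee_rot: [2.248, 2.193, -0.001]
ft_force: [0.7, -0.4, -0.1]
width: 0.001
gripper_force: 0.0
```

```bash
python3 - <<'E'
from h import *
import pickle
to(None)
m=cams.camera_model('wrist');im=cams.grab_frame('wrist')
cv2.imwrite('pics/w2.png',im);pickle.dump(m,open('m2.pkl','wb'))
E
```

```text
t 2.525 tip [ 501.9 -167.3  231.4] y [ 1.    -0.025 -0.   ] z [-0.    -0.001 -1.   ] F [ 0.7 -0.4 -0.1] w 0.0
```

View pics/w2.png

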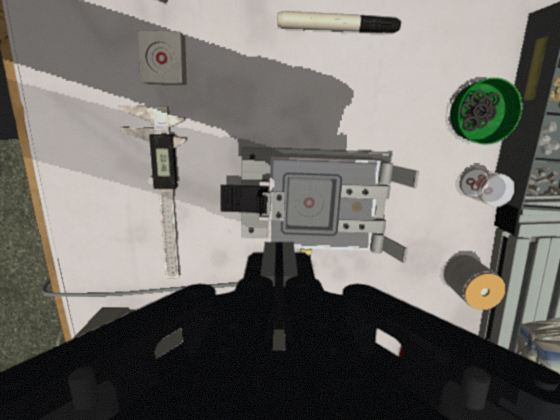

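The wrist view shows the target chamber with its red seal at (309,203), the paddle from (221,185) to (221,212), and the foot plate's front edge at x≈241.

```bash
python3 - <<'E'
from h import *
import pickle
m=pickle.load(open('m2.pkl','rb'));im=cv2.imread('pics/w2.png')
h=cv2.cvtColor(im,cv2.COLOR_BGR2HSV)
red=((h[...,0]<8)|(h[...,0]>172))&(h[...,1]>90)&(h[...,2]>60);red[:190]=0;red[216:]=0;red[:,:290]=0;red[:,330:]=0
ys,xs=np.nonzero(red);print('seal',len(xs),plane(m,(xs.mean(),ys.mean()),42))
b=(im.max(2)<45);b[:175]=0;b[222:]=0;b[:,:210]=0;b[:,256:]=0
ys,xs=np.nonzero(b);print('pad px',xs.min(),ys.min(),ys.max())
(cx,cy),(w,hh),a=cv2.minAreaRect(np.c_[xs,ys].astype(np.float32));print(cx,cy,w,hh,a)
print('pad tip',plane(m,(xs.min()-.5,cy),35))
for t,p,z in[('lid fl',(272,158),57),('lid rl',(391,157),57),('plate fl',(241,151),6),('plate fr',(242,238),6),('plate left edge rear',(390,150),6)]:print(t,plane(m,p,z))
to(None)
E
```

```text
seal 0 [nan nan nan]
pad px 221 185 211
238.0 198.0 26.0 34.0 90.0
pad tip [ 439.7 -183.7   35. ]
lid fl [ 496.7 -139.8   57. ]
lid rl [ 612.5 -141.5   57. ]
plate fl [ 461.  -137.1    6. ]
plate fr [ 456.6 -240.7    6. ]
plate left edge rear [ 628.2 -139.9    6. ]
t 2.575 tip [ 502.7 -164.5  231.1] y [ 1.    -0.021 -0.   ] z [-0.  0. -1.] F [-0.1  1.1  1.4] w -0.0<stdin>:6: RuntimeWarning: Mean of empty slice.
  ret = ret.dtype.type(ret / rcount)
```

Request:
jog_arm(commands=[[-0.12,0,0,0,0,0,0],[-0.12,0,0,0,-20,0,0],[-0.11,0,0,0,-40,0,0],[0,0,0,-18,0,40,0],[0,0,0,0,0,0,0]])

```text
time: 3.2
tool_pos: [474.7, -179.3, 209.1]
ee_rot: [2.09, 2.053, 0.315]
ft_force: [-0.2, 0.7, 0.9]
width: -0.001
gripper_force: 0.0
```

```bash
python3 - <<'E'
from h import *
to([451,-185,50])
E
```

```text
t 3.2 tip [ 481.8 -179.1  185.1] y [ 0.958 -0.019  0.285] z [ 0.285  0.01  -0.958] F [-0.2  0.7  0.9] w -0.0
shift tool [ -8.4 -68.  120.7]
```

Request:
jog_arm(commands=[[0,0,0,-5,-40,40,0],[0,0,0,0,-20,40,0],[0,0,0,0,-5,25,0],[0,0,0,0,0,0,0],[0,0,0,0,0,0,0]])

```text
time: 3.82
tool_pos: [445.9, -182.8, 93.8]
ee_rot: [2.083, 2.05, 0.32]
ft_force: [1.0, 0.5, -0.2]
width: -0.0
gripper_force: 0.0
```

```bash
python3 - <<'E'
from h import *
to([451,-185,42])
cv2.imwrite('pics/s2.png',cv2.resize(cams.grab_frame('side')[140:230,220:380],None,fx=5,fy=5,interpolation=cv2.INTER_CUBIC))
E
```

```text
t 3.825 tip [ 453.2 -182.6   69.9] y [ 0.956 -0.017  0.292] z [ 0.292  0.009 -0.956] F [ 1.   0.5 -0.2] w -0.0
shift tool [ -2.8 -10.1  26. ]
```

View pics/s2.png

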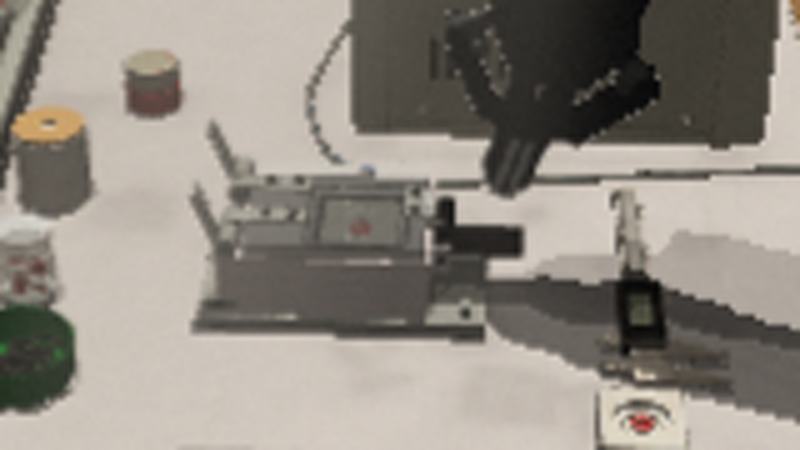

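Request:
jog_arm(commands=[[0,0,0,-2,-4,12,0],[0,0,0,0,-4,12,0],[0,0,0,0,-1,3,0],[0,0,0,0,-1,3,0],[0,0,0,0,0,0,0]])

```text
time: 4.5
tool_pos: [443.2, -185.2, 60.4]
ee_rot: [2.087, 2.049, 0.318]
ft_force: [-0.3, -0.3, 1.5]
width: -0.003
gripper_force: 0.6
```

```bash
python3 - <<'E'
from h import *
to([451,-185,22])
E
```

```text
t 4.5 tip [ 450.4 -185.    36.5] y [ 0.957 -0.02   0.29 ] z [ 0.29   0.008 -0.957] F [-0.3 -0.3  1.5] w -0.0
shift tool [-0.2 -3.6 14.1]
```

Request:
jog_arm(commands=[[0,0,0,0,-1,3,0],[0,0,0,0,-1,3,0],[0,0,0,0,-1,3,0],[0,0,0,0,0,0,0]])

```text
time: 5.0
tool_pos: [443.6, -185.2, 51.4]
ee_rot: [2.086, 2.048, 0.319]
ft_force: [1.3, -1.3, 2.3]
width: -0.0
gripper_force: 1.3
```

Request:
jog_arm(commands=[[0,0,0,0,-0.5,2,0],[0,0,0,0,-0.5,2,0],[0,0,0,0,0,0,0]])

```text
time: 5.38
tool_pos: [443.8, -185.2, 47.3]
ee_rot: [2.086, 2.048, 0.319]
ft_force: [0.3, 0.8, 4.9]
width: 0.002
gripper_force: 2.4
```

```bash
python3 - <<'E'
from h import *
to(None)
cv2.imwrite('pics/s3.png',cv2.resize(cams.grab_frame('side')[140:230,220:380],None,fx=5,fy=5,interpolation=cv2.INTER_CUBIC))
E
```

```text
t 5.375 tip [ 451.1 -185.    23.4] y [ 0.956 -0.019  0.291] z [ 0.291  0.008 -0.957] F [0.3 0.8 4.9] w 0.0
```

View pics/s3.png

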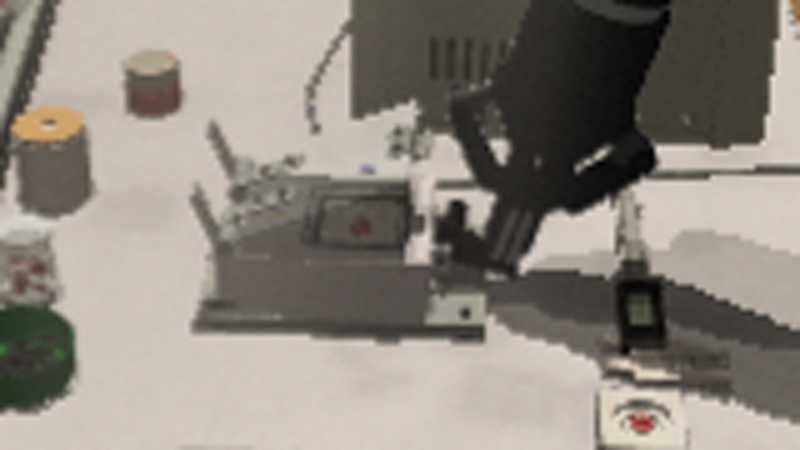

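The lid has sprung up, with its lip near (410,135) in the crop. I'll let go of the tab and back off.

Request:
jog_arm(commands=[[0,0,0,0,-1,-8,0],[0,0,0,0,-2,-15,0],[0,0,0,0,0,-20,0],[0,0,0,0,0,0,0],[0,0,0,0,0,0,0]])

```text
time: 6.05
tool_pos: [427.0, -184.8, 86.3]
ee_rot: [2.088, 2.05, 0.317]
ft_force: [-0.4, 0.3, 0.4]
width: 0.002
gripper_force: 0.0
```

Request:
jog_arm(commands=[[-0.12,0,0,0,0,0,0],[-0.12,0,0,0,0,0,0],[-0.12,0,0,0,0,0,0],[0,0,0,0,0,0,0]])

```text
time: 6.55
tool_pos: [425.9, -189.3, 96.6]
ee_rot: [1.935, 1.892, 0.546]
ft_force: [-0.0, -1.3, -0.6]
width: -0.001
gripper_force: 0.0
```

```bash
python3 - <<'E'
from h import *
to([480,-186,84])
cv2.imwrite('pics/s4.png',cv2.resize(cams.grab_frame('side')[140:230,220:380],None,fx=5,fy=5,interpolation=cv2.INTER_CUBIC))
E
```

```text
t 6.55 tip [ 439.  -189.3   75.2] y [ 0.853 -0.023  0.522] z [ 0.522  0.    -0.853] F [-0.  -1.3 -0.6] w -0.0
shift tool [ 4.2 39.5 14. ]
```

View pics/s4.png

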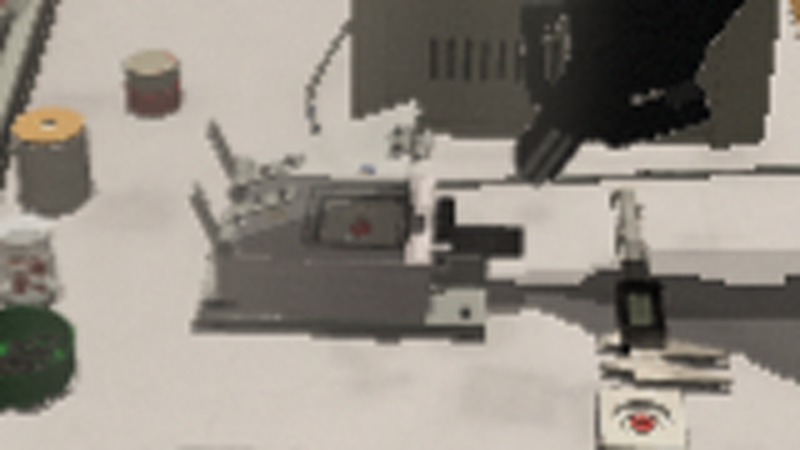

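Request:
jog_arm(commands=[[0,0,0,2,20,7,0],[0,0,0,2,20,7,0],[0,0,0,0,9,5,0],[0,0,0,0,0,0,0],[0,0,0,0,0,0,0]])

```text
time: 7.22
tool_pos: [480.2, -182.6, 106.6]
ee_rot: [1.927, 1.9, 0.55]
ft_force: [-0.3, -0.2, 0.1]
width: -0.001
gripper_force: 0.2
```

```bash
python3 - <<'E'
from h import *
to([523,-186,117])
E
```

```text
t 7.225 tip [ 493.3 -182.4   85.2] y [ 0.852 -0.016  0.523] z [ 0.523  0.005 -0.852] F [-0.3 -0.2  0.1] w -0.0
shift tool [ -2.9  42.  -11.6]
```

Request:
jog_arm(commands=[[0,0,0,-1,9,-2,0],[0,0,0,-1,9,-2,0],[0,0,0,0,9,-3,0],[0,0,0,0,9,-3,0],[0,0,0,0,0,0,0]])

```text
time: 7.85
tool_pos: [504.2, -185.9, 134.8]
ee_rot: [1.93, 1.9, 0.55]
ft_force: [-13.5, 2.8, 10.7]
width: 0.003
gripper_force: 8.4
```

```bash
python3 - <<'E'
from h import *
to([555,-186,145])
cv2.imwrite('pics/s5.png',cv2.resize(cams.grab_frame('side')[120:230,220:380],None,fx=5,fy=5,interpolation=cv2.INTER_CUBIC))
E
```

```text
t 7.85 tip [ 517.3 -185.7  113.5] y [ 0.853 -0.017  0.522] z [ 0.522  0.006 -0.853] F [-13.5   2.8  10.7] w 0.0
shift tool [ 0.6 48.6 -7.2]
```

View pics/s5.png

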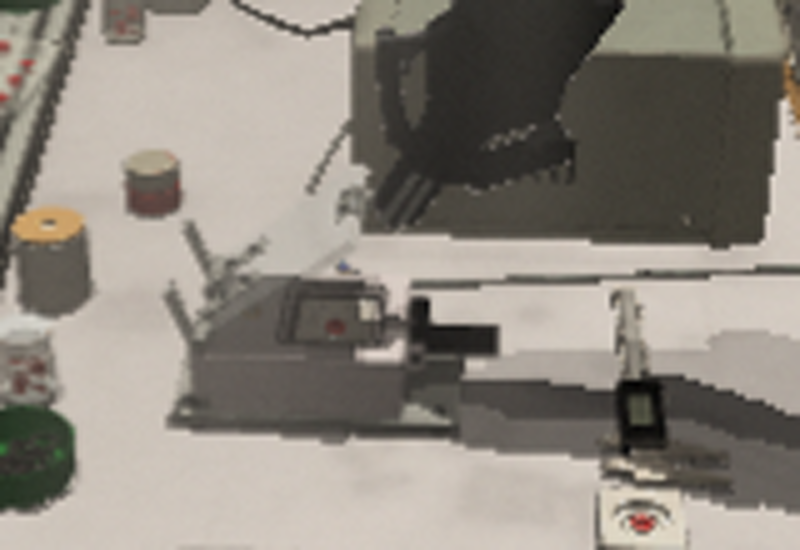

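The wrist force reads 17 N, along the tool axis. The lip is caught on the finger end face, and the chamber has slid back about 12 mm. I'll back off at once and re-measure.

Request:
jog_arm(commands=[[0,0,0,0,-3,-6,0],[0,0,0,0,-15,-8,0],[0,0,0,0,-20,-5,0],[0,0,0,0,-10,0,0],[0,0,0,0,0,0,0]])

```text
time: 8.52
tool_pos: [453.2, -186.1, 125.1]
ee_rot: [1.93, 1.895, 0.549]
ft_force: [0.0, -0.7, 0.6]
width: 0.001
gripper_force: 0.0
```

```bash
python3 - <<'E'
from h import *
to(None)
im=cams.grab_frame('side');cv2.imwrite('pics/s6r.png',im)
s4=cv2.imread('pics/side0.png')
m=cams.camera_model('side')
# phase/template shift of foot-plate / body patches
for n,(x0,y0,x1,y1) in {'bodyfront':(262,192,318,212),'tab':(304,183,326,193),'plateRear':(256,196,275,210)}.items():
    t=s4[y0:y1,x0:x1];R=cv2.matchTemplate(im[y0-8:y1+8,x0-15:x1+10],t,cv2.TM_CCOEFF_NORMED)
    _,v,_,l=cv2.minMaxLoc(R);print(n,v,'shift px',l[0]-15,l[1]-8)
print('mm/px x',plane(m,(300,200),20)-plane(m,(301,200),20))
cv2.imwrite('pics/s6.png',cv2.resize(im[150:220,240:370],None,fx=6,fy=6,interpolation=cv2.INTER_CUBIC))
E
```

```text
t 8.525 tip [ 466.3 -186.   103.8] y [ 0.852 -0.019  0.523] z [ 0.524  0.003 -0.852] F [ 0.  -0.7  0.6] w 0.0
bodyfront 0.9620762467384338 shift px -5 0
tab 0.9116859436035156 shift px -5 0
plateRear 0.9659863710403442 shift px -5 0
mm/px x [2.8 0.  0. ]
```

View pics/s6.png

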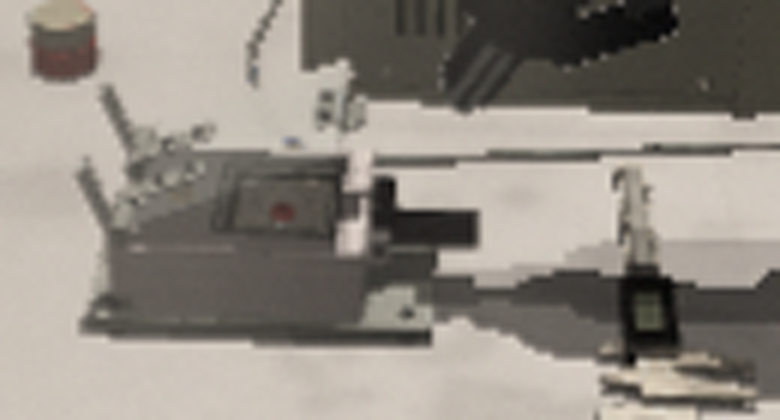

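Request:
jog_arm(commands=[[0,0,0,0,0,19,0],[0,0,0,0,5,19,0],[0,0,0,0,8,5,0],[0,0,0,0,0,0,0],[0,0,0,0,0,0,0]])

```text
time: 9.2
tool_pos: [487.6, -186.4, 96.2]
ee_rot: [1.929, 1.896, 0.549]
ft_force: [1.0, 0.2, -0.7]
width: 0.002
gripper_force: 0.0
```

```bash
python3 - <<'E'
from h import *
to([508,-187,75])
E
```

```text
t 9.2 tip [ 500.7 -186.3   74.9] y [ 0.851 -0.018  0.524] z [ 0.524  0.003 -0.852] F [ 1.   0.2 -0.7] w 0.0
shift tool [-0.6  6.3  3.7]
```

Request:
jog_arm(commands=[[0,0,0,0,3,2,0],[0,0,0,0,3,2,0],[0,0,0,0,0,0,0]])

```text
time: 9.57
tool_pos: [494.6, -186.3, 95.3]
ee_rot: [1.929, 1.896, 0.549]
ft_force: [-0.1, 0.8, 0.7]
width: 0.001
gripper_force: 0.3
```

```bash
python3 - <<'E'
from h import *
to(None)
cv2.imwrite('pics/s7.png',cv2.resize(cams.grab_frame('side')[150:220,240:370],None,fx=6,fy=6,interpolation=cv2.INTER_CUBIC))
E
```

```text
t 9.575 tip [ 507.7 -186.2   74. ] y [ 0.852 -0.018  0.523] z [ 0.524  0.003 -0.852] F [-0.1  0.8  0.7] w 0.0
```

View pics/s7.png

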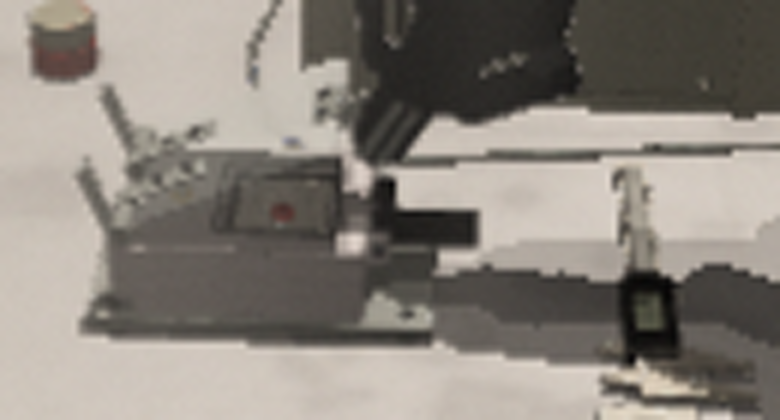

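That was my 11th picture, one over the limit of 10, so I won't view any more and will steer by force and numbers only. It shows the fingertips right at the lip, near (370,140), and the chamber no further back. Next I'll move up along the lid's arc in small steps.

Request:
jog_arm(commands=[[0,0,0,0,3,-2,0],[0,0,0,0,3,-2,0],[0,0,0,0,0,0,0]])

```text
time: 10.0
tool_pos: [498.0, -186.5, 102.4]
ee_rot: [1.929, 1.896, 0.549]
ft_force: [-1.0, 0.4, -0.1]
width: -0.001
gripper_force: 0.4
```

Request:
jog_arm(commands=[[0,0,0,0,3.5,-2.3,0],[0,0,0,0,0,0,0]])

```text
time: 10.25
tool_pos: [499.8, -186.6, 106.1]
ee_rot: [1.929, 1.896, 0.549]
ft_force: [-0.8, -0.4, -0.3]
width: -0.003
gripper_force: 0.3
```

Request:
jog_arm(commands=[[0,0,0,0,3.5,-2.2,0],[0,0,0,0,3.5,-2,0],[0,0,0,0,0,0,0]])

```text
time: 10.62
tool_pos: [503.6, -186.7, 113.5]
ee_rot: [1.928, 1.896, 0.549]
ft_force: [-0.7, 0.0, -0.4]
width: -0.002
gripper_force: 0.2
```

Request:
jog_arm(commands=[[0,0,0,0,3.5,-2,0],[0,0,0,0,3.5,-2,0],[0,0,0,0,0,0,0]])

```text
time: 11.0
tool_pos: [507.5, -186.9, 120.5]
ee_rot: [1.928, 1.896, 0.549]
ft_force: [-0.1, 0.4, -0.7]
width: -0.002
gripper_force: 0.2
```

```bash
cat >> h.py <<'E'
def shift():
    im=cams.grab_frame('side');s=cv2.imread('pics/side0.png')
    x0,y0,x1,y1=256,190,305,212
    f=lambda a:cv2.resize(a,None,fx=4,fy=4,interpolation=cv2.INTER_CUBIC)
    t=f(s[y0:y1,x0:x1]);R=cv2.matchTemplate(f(im[y0-6:y1+6,x0-12:x1+6]),t,cv2.TM_CCOEFF_NORMED)
    _,v,_,l=cv2.minMaxLoc(R);print('chamber shift px',l[0]/4-12,l[1]/4-6,round(v,3));return im
E
python3 - <<'E'
from h import *
to(None);im=shift()
a=cv2.imread('pics/s6r.png').astype(int)
d=(np.abs(im.astype(int)-a).max(2)>40)[120:200,225:310]   # lid/hinge-arm change, left of the tool
ys,xs=np.nonzero(d);print(len(xs), xs.min()+225 if len(xs) else 0)
# hinge strap bright/dark pattern: print change columns
print([(x+225,int(d[:,x].sum())) for x in range(0,85,5)])
E
```

```text
t 11.0 tip [ 520.6 -186.8   99.2] y [ 0.851 -0.018  0.524] z [ 0.524  0.003 -0.852] F [-0.1  0.4 -0.7] w -0.0
chamber shift px -5.25 0.0 0.927
259 262
[(225, 0), (230, 0), (235, 0), (240, 0), (245, 0), (250, 0), (255, 0), (260, 0), (265, 2), (270, 3), (275, 1), (280, 0), (285, 0), (290, 5), (295, 16), (300, 12), (305, 3)]
```

Request:
jog_arm(commands=[[0,0,0,0,5,-2.3,0],[0,0,0,0,5,-2,0],[0,0,0,0,0,0,0]])

```text
time: 11.42
tool_pos: [514.0, -187.1, 129.6]
ee_rot: [1.928, 1.896, 0.55]
ft_force: [-0.8, -0.1, 0.3]
width: -0.001
gripper_force: 0.2
```

Request:
jog_arm(commands=[[0,0,0,0,5,-1.6,0],[0,0,0,0,5,-1.4,0],[0,0,0,0,0,0,0]])

```text
time: 11.8
tool_pos: [520.9, -187.3, 137.3]
ee_rot: [1.928, 1.896, 0.549]
ft_force: [-0.8, 0.6, -0.3]
width: 0.001
gripper_force: 0.2
```

```bash
python3 - <<'E'
from h import *
to(None);shift()
E
```

```text
t 11.8 tip [ 534.  -187.2  116. ] y [ 0.851 -0.018  0.524] z [ 0.524  0.003 -0.851] F [-0.8  0.6 -0.3] w 0.0
chamber shift px -5.5 0.0 0.898
```

Request:
jog_arm(commands=[[0,0,0,0,6,-1.6,0],[0,0,0,0,6,-1.1,0],[0,0,0,0,6,-0.6,0],[0,0,0,0,0,0,0]])

```text
time: 12.35
tool_pos: [534.6, -187.6, 149.6]
ee_rot: [1.928, 1.896, 0.549]
ft_force: [-0.3, 0.4, 1.0]
width: 0.003
gripper_force: 0.1
```

Request:
jog_arm(commands=[[0,0,0,0,6,-0.3,0],[0,0,0,0,6,0,0],[0,0,0,0,6,0.2,0],[0,0,0,0,0,0,0]])

```text
time: 12.85
tool_pos: [549.8, -187.8, 158.9]
ee_rot: [1.928, 1.896, 0.549]
ft_force: [-0.8, -1.1, 0.4]
width: 0.002
gripper_force: 0.1
```

```bash
python3 - <<'E'
from h import *
to(None);shift()
E
```

```text
t 12.85 tip [ 562.9 -187.7  137.6] y [ 0.851 -0.018  0.524] z [ 0.524  0.003 -0.852] F [-0.8 -1.1  0.4] w 0.0
chamber shift px -5.25 0.0 0.87
```

Request:
jog_arm(commands=[[0,0,0,0,6,0.7,0],[0,0,0,0,6,1,0],[0,0,0,0,6,1.4,0],[0,0,0,0,6,1.6,0],[0,0,0,0,0,0,0]])

```text
time: 13.52
tool_pos: [572.7, -188.2, 167.3]
ee_rot: [1.929, 1.896, 0.549]
ft_force: [-1.3, -0.5, 0.5]
width: -0.0
gripper_force: 0.0
```

Request:
jog_arm(commands=[[0,0,0,0,6,2,0],[0,0,0,0,6,2.3,0],[0,0,0,0,6,2.6,0],[0,0,0,0,0,0,0]])

```text
time: 14.02
tool_pos: [591.6, -188.5, 170.7]
ee_rot: [1.929, 1.896, 0.549]
ft_force: [-0.5, -0.6, -0.0]
width: -0.002
gripper_force: 0.0
```

```bash
python3 - <<'E'
from h import *
to(None);im=shift();cv2.imwrite('pics/s8r.png',im)
E
```

```text
t 14.025 tip [ 604.7 -188.4  149.4] y [ 0.852 -0.018  0.524] z [ 0.524  0.003 -0.852] F [-0.5 -0.6 -0. ] w -0.0
chamber shift px -5.5 0.75 0.858
```

Request:
jog_arm(commands=[[0,0,0,0,5,3,0],[0,0,0,0,5,3,0],[0,0,0,0,5,3,0],[0,0,0,0,0,0,0],[0,0,0,0,0,0,0]])

```text
time: 14.7
tool_pos: [608.4, -188.8, 170.5]
ee_rot: [1.93, 1.896, 0.549]
ft_force: [0.2, 0.2, 0.0]
width: 0.001
gripper_force: 0.0
```

Request:
jog_arm(commands=[[0,0,0,0,4,2.5,0],[0,0,0,0,4,2.5,0],[0,0,0,0,0,0,0],[0,0,0,0,0,0,0]])

```text
time: 15.2
tool_pos: [617.9, -188.9, 170.5]
ee_rot: [1.929, 1.896, 0.549]
ft_force: [-0.3, -0.5, 0.3]
width: -0.002
gripper_force: 0.0
```

```bash
python3 - <<'E'
from h import *
to(None);im=shift();cv2.imwrite('pics/s9r.png',im)
E
```

```text
t 15.2 tip [ 631.  -188.8  149.2] y [ 0.852 -0.018  0.523] z [ 0.524  0.003 -0.852] F [-0.3 -0.5  0.3] w -0.0
chamber shift px -12.0 0.5 0.815
```

Request:
jog_arm(commands=[[0,0,0,0,-8,-10,0],[0,0,0,0,-10,-30,0],[0,0,0,0,-10,-40,0],[0,0,0,0,-20,-40,0],[0,0,0,0,0,0,0]])

```text
time: 15.88
tool_pos: [512.8, -189.7, 250.8]
ee_rot: [1.928, 1.89, 0.552]
ft_force: [1.0, 0.7, 0.3]
width: -0.002
gripper_force: 0.0
```

```bash
python3 - <<'E'
from h import *
to(None)
im=cams.grab_frame('side');cv2.imwrite('pics/s10r.png',im);cv2.imwrite('pics/c10r.png',cams.grab_frame('scene'))
a=cv2.imread('pics/side0.png')
f=lambda a:cv2.resize(a,None,fx=4,fy=4,interpolation=cv2.INTER_CUBIC)
for n,(x0,y0,x1,y1) in {'tab':(306,180,328,195),'platefront':(304,192,322,212),'bottomL':(255,200,290,212),'emptychamber':(232,250,325,305)}.items():
    R=cv2.matchTemplate(f(im[y0-4:y1+4,x0-10:x1+6]),f(a[y0:y1,x0:x1]),cv2.TM_CCOEFF_NORMED)
    _,v,_,l=cv2.minMaxLoc(R);print(n,round(v,3),l[0]/4-10,l[1]/4-4)
# predicted lid edge/lip pixel for angles, hinge at (622,-189,53)
m=cams.camera_model('side');ms=cams.camera_model('scene')
for t in(.4,1.57,1.92):
    P=[[622-r*np.cos(t),-189.+y,53+r*np.sin(t)] for r in(113,) for y in(-45,0,45)]
    print(t,proj(m,P).round().tolist(),proj(ms,P).round().tolist())
d=(np.abs(im.astype(int)-a).max(2)>30).astype(np.uint8)
n,_,s,c=cv2.connectedComponentsWithStats(d);print([x.tolist() for x in s[1:] if x[4]>25])
d=(np.abs(cv2.imread('pics/c10r.png').astype(int)-cv2.imread('pics/scene0.png')).max(2)>30).astype(np.uint8)
n,_,s,c=cv2.connectedComponentsWithStats(d);print([x.tolist() for x in s[1:] if x[4]>25])
E
```

```text
t 15.875 tip [ 526.  -189.7  229.5] y [ 0.849 -0.02   0.528] z [ 0.528  0.001 -0.849] F [1.  0.7 0.3] w -0.0
tab 0.969 -5.0 0.0
platefront 0.72 -5.0 0.0
bottomL 0.892 -10.0 -0.25
emptychamber 1.0 0.0 0.0
0.4 [[297.0, 161.0], [297.0, 169.0], [297.0, 177.0]] [[344.0, 232.0], [329.0, 226.0], [316.0, 220.0]]
1.57 [[260.0, 140.0], [259.0, 147.0], [258.0, 155.0]] [[370.0, 193.0], [356.0, 188.0], [342.0, 184.0]]
1.92 [[247.0, 142.0], [245.0, 149.0], [243.0, 157.0]] [[379.0, 191.0], [364.0, 187.0], [351.0, 182.0]]
[[397, 0, 9, 14, 76], [411, 0, 7, 7, 31], [527, 17, 33, 85, 896], [323, 31, 52, 41, 842], [291, 58, 50, 69, 1773], [514, 107, 12, 27, 108], [493, 129, 10, 32, 60], [523, 131, 37, 12, 188], [243, 143, 6, 11, 33], [243, 163, 68, 45, 1078], [319, 185, 6, 7, 41], [312, 191, 6, 5, 26], [302, 194, 117, 43, 1876], [433, 220, 28, 26, 373], [456, 222, 18, 23, 223], [468, 242, 92, 44, 2081], [484, 254, 36, 11, 111]]
[[0, 0, 342, 234, 23274], [158, 0, 58, 19, 352], [98, 179, 20, 32, 326], [309, 184, 74, 76, 2031], [89, 195, 11, 10, 51], [60, 207, 12, 10, 59], [64, 206, 40, 24, 621], [104, 209, 8, 14, 43], [120, 219, 6, 23, 68], [73, 251, 36, 10, 53], [187, 252, 128, 50, 2241], [135, 290, 49, 22, 589], [33, 304, 34, 37, 745]]
```

The numbers show the lid edge at (243–249, 143–154) in the side view, where 1.92 rad predicts it. The tab has not moved since the slip, the empty chamber is unchanged, and the fingers are clear. Handing in.

Request:
jog_arm(commands=[[0,0,0,0,0,0,0],[0,0,0,0,0,0,0]])

```text
time: 16.23
tool_pos: [514.3, -188.1, 246.6]
ee_rot: [1.93, 1.898, 0.548]
ft_force: [0.5, 0.6, 0.2]
width: 0.002
gripper_force: 0.0
```

```bash
python3 -c "
from rig import order
print(order.close_job())"
```

```text
the job is handed in; nothing more can be done
None
```

I handed the job in after about 16 s: by camera measurement, the lid of the chamber with the block is fully open against its stop, its tab is up and the empty chamber is shut, but the hand-in gave no verdict, my first push slid the chamber back about 14 mm (limit 20 mm), and I viewed 11 pictures instead of the allowed 10.

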